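# Set the cup sealer's ring lever to the green dot

### The job

Set the cup sealer on the canteen table to the green cup size: push the lever of its turning ring round with a fingertip until the lever's arm lies over the middle of the green dot on the scale. Push gently from the side and never pinch the lever's knob; leave the cups and the stack of lids where they stand, and finish clear of everything.

Things in the scene. Friction and masses are not known exactly. Their poses are not given: they have to be found in the camera images.
- sealer: fixed cup sealer: white round base 280 mm across, flat scale rim 40 mm above the table; behind it (its +x side) a housing 200 mm wide with a film roll, up to 106 mm high and 190 mm from the axis. Origin on the ring's axis at table height, z up; its -x side, with the scale, faces roughly the robot. Three small blue jaws inside the ring only follow it.
- lever: aluminium ring (63-90 mm from its axis, top 50 mm above the table) with its lever, turning as one. Origin on the axis, 41 mm above the table, z up, x out along the arm. Arm: dark bar 10 mm wide, 50-56 mm above the table, over the scale out to the knob. Swings 1.25 rad either way from the sealer's -x, starts within 0.35 of it. About 1.5 N at the knob moves it; it stays where left.
- knob (a point): centre of the top of the lever's knob: an upright black round post 20 mm in diameter, 50 to 100 mm above the table, its centre 155 mm from the ring's axis, outside the base's rim
- green_dot: the green marker, the one to set: fixed disc 22 mm across, 3 mm thick, on the scale rim 106 to 126 mm from the ring's axis, top 43 mm above the table (the lever's arm passes 7 mm over it). Origin at the centre of its underside. It lies on one side of the lever, 0.3 to 1.2 rad away; the red one is on the other side; which is which varies.
- red_dot: the red marker, the same kind of disc, for another cup size: not to be used
- soup_cup: loose paper cup with an orange-centred lid, 92 mm across, 75 mm high, origin at the centre of its underside; leave alone
- plain_cup: loose paper cup with a grey-centred lid, the same size, origin at the centre of its underside; leave alone
- lid_stack: loose stack of white lids, 92 mm across, 45 mm high, origin at the centre of its underside; leave alone

How it is judged:
By the outcome, as a careful person would: the job done as asked, in the order asked, and still so for the second after the job is handed in, with the robot touching nothing.
It also fails if it takes over 42 s, if anything falls off the work surface, if the arm or the gripper's body presses on something with over 40 N, if the wrist force passes 120 N, or if a joint passes its speed limit or range.

### The arm

A 6-joint arm with a two-finger parallel gripper is mounted at the origin on the work surface. World frame = base frame: x ahead of the robot, y to its left, z up, the work surface at z = 0. Lengths are in mm, angles in rad, forces in N, time in s.
With the tool pointing down it reaches from about 225 to 875 mm from the base axis. Payload 3.4 kg.
Tool frame: the origin (TCP) lies between the finger pads; the fingertips stand 22 mm ahead of it and the grasp point (between the pads) lies 3 mm ahead of it; z points along the fingers, y is the direction in which the jaws open and shut (so a half turn about z gives the same grasp; the last joint's range is limited). The gripper opens to 85 mm and grips with 20 to 120 N. Pads are 22 mm wide; open, the fingers measure 114 mm over their backs; the gripper's body (76 mm by 85 mm) begins 54 mm behind the grasp point. The pads swing forward as they close: fully open they stand 13 mm farther back than shut.
Start: joints at [1.133, 0.276, 1.505, -0, 1.361, -0.121], TCP at [179.145, 546.413, 253.328] pointing down, gripper open.
Joint ranges: [-2.89, 2.89], [-0.75, 2.08], [0.22, 2.7], [-1.18, 4.32], [0.11, 2.71], [-2.7, 2.7]. Speed limits (rad/s): [2.57, 2.57, 3.14, 3.14, 3.14, 3.14].

### API

Orientations are given as a rotation vector (axis times angle).
In Python, from cell import robot, vision, monitor gives the robot as it stands. The module is installed in compiled form; this text tells all that it offers. Calls block until the motion is done:
- robot.move_to(position, orientation): joint-space move of the TCP to a pose.
- robot.move_straight(position, frame=None, speed=150): straight line of the TCP; frame=None keeps the orientation; speed is the mean speed in mm/s.
- robot.set_joints(angles): joint-space move.
- robot.open_jaws() and robot.grab(): open the fingers fully, or close them until they stop; the grip force is fixed at half the most.
- robot.sleep(seconds).
- robot.ik(position, orientation): joint angles nearest the present ones, or None.
- vision.capture(name): name is "side" or "top" or "wrist"; returns a dict with "image" (384x512x3 uint8, red, green, blue), "K" (3x3 intrinsics, pixels), "world_from_camera" (4x4, takes a point from camera to world coordinates). Camera axes: x right, y down, z forward; pixel columns grow to the right and rows downward; lengths in mm; the calibration is good to about 2 mm. A picture is of the moment at which its call begins. There is no depth.
A pose or a line that the arm cannot do raises robot.MotionError and nothing moves.
- robot.close_job(): hands the job in, once; it reports no verdict.
Readings, each from a call of its own:
- monitor.current_time_s(): time.
- monitor.current_qpos(): joint angles.
- monitor.current_qvel(): joint speeds.
- monitor.current_effort(): joint torques, N m.
- monitor.current_tcp_pos(): TCP position.
- monitor.current_eef_rot(): TCP orientation.
- monitor.current_force(): force on the tool from outside, world axes, zero at the start.
- monitor.current_moment(): the same for the moment, N m.
- monitor.current_grip_width(): finger opening in mm.
Only numpy, scipy, OpenCV 4.12 (cv2) and the standard library are available. Lean on these libraries where they do the work, as an engineer would, in place of code of your own. Each camera call takes 0.05 s, during which the arm holds its last target. There are 200 camera calls.

## Working session

There is one attempt and no reset: what is moved stays moved. The work goes in short steps, each a Python script; the robot and the scene stay as the last script left them, time stands still between calls to the robot, and variables do not carry over. Pictures are saved under pics/ and viewed, about 8 in all and at most 12, crops included, and the job is handed in when it is done.

```bash
mkdir -p pics
python3 - <<'E'
from cell import robot,vision,monitor
import cv2,numpy as np
for n in("top","side"):
    c=vision.capture(n); cv2.imwrite(f"pics/{n}0.png",c["image"][:,:,::-1]); np.savez(f"{n}0.npz",**c)
    print(n,c["K"].round(1).tolist(),c["world_from_camera"].round(3).tolist())
print(monitor.current_time_s(),monitor.current_eef_rot())
E
```

```text
top [[479.1, 0.0, 256.6], [0.0, 479.1, 185.7], [0.0, 0.0, 1.0]] [[0.021, -0.992, 0.123, 439.782], [-1.0, -0.023, -0.015, 42.297], [0.018, -0.123, -0.992, 1517.949], [0.0, 0.0, 0.0, 1.0]]
side [[364.3, 0.0, 257.4], [0.0, 364.3, 193.4], [0.0, 0.0, 1.0]] [[0.831, -0.427, 0.357, 280.842], [-0.556, -0.639, 0.532, -492.738], [0.001, -0.64, -0.768, 833.954], [0.0, 0.0, 0.0, 1.0]]
0.1 [-4.95504959e-01 -3.10180598e+00  2.44882083e-03]
```

View pics/top0.png

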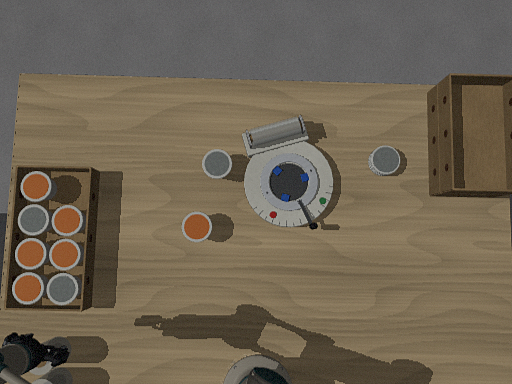

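View pics/side0.png

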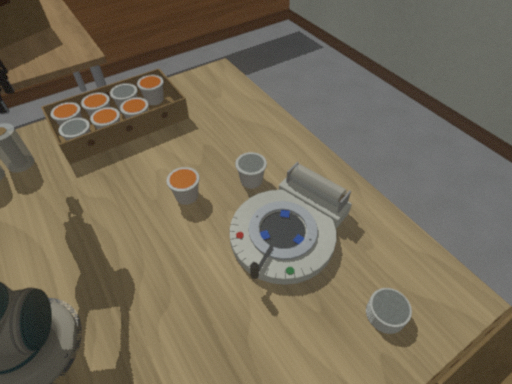

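The top view shows the sealer axis near (288,182), green dot (323,201), red dot (273,214), and knob (313,226). The cups are at (217,164) and (197,227), and the lids at (385,160). The lever has to swing towards -y. Next I'll get coarse positions and a closer wrist view.

```bash
cat > h.py <<'E'
import cv2,numpy as np
from scipy.optimize import least_squares
def ray(c,u,z):
    d=np.linalg.inv(c["K"])@[u[0],u[1],1]; T=c["world_from_camera"]; d=T[:3,:3]@d; o=T[:3,3]
    return (o+d*(z-o[2])/d[2])[:2]
def blobs(c,col,amin=8):
    h=cv2.cvtColor(c["image"],cv2.COLOR_RGB2HSV)
    lo,hi={"green":((50,120,50),(85,255,255)),"red":((172,150,80),(180,255,255)),"red2":((0,180,80),(4,255,255)),"dark":((0,0,0),(180,255,40))}[col]
    n,l,s,ce=cv2.connectedComponentsWithStats(cv2.inRange(h,lo,hi))
    return [(s[i,4],ce[i]) for i in range(1,n) if s[i,4]>=amin]
def axis(g,r,k,guess):
    f=lambda p:[np.hypot(*(p-g))-116,np.hypot(*(p-r))-116,np.hypot(*(p-k))-155]
    s=least_squares(f,guess); return s.x,s.fun
ang=lambda v:np.arctan2(v[1],v[0])
E
python3 - <<'E'
from h import *
for n in("top","side"):
    c=dict(np.load(n+"0.npz"))
    for col in("green","red","red2"): print(n,col,[(a,u.round(1),ray(c,u,43).round(1)) for a,u in blobs(c,col)])
c=dict(np.load("top0.npz"))
for nm,u,z in(("knob",(313.5,226),100),("axis",(288.5,182),45),("plain",(217,164),75),("soup",(197,227),75),("lids",(385,160),45)): print(nm,ray(c,u,z).round(1))
c=dict(np.load("side0.npz"))
for nm,u,z in(("knob",(255,267),100),("axis",(282,229),45),("lids",(389,305),45)): print(nm,ray(c,u,z).round(1))
E
```

```text
top green [(np.int32(30), array([322.4, 200.5]), array([ 581.5, -185.5]))]
top red []
top red2 [(np.int32(24), array([272.7, 214.4]), array([535.1, -32.2]))]
side green [(np.int32(10), array([290. , 270.6]), array([ 578.9, -189.2]))]
side red []
side red2 []
knob [ 499.8 -150.7]
axis [636.7 -79.6]
plain [683.  141.8]
soup [490.3 195.7]
lids [ 713.2 -381.5]
knob [ 497.5 -160.2]
axis [633.3 -82.4]
lids [ 711.5 -381.9]
```

```bash
cat >> h.py <<'E'
from scipy.spatial.transform import Rotation as R
def down(phi,s=1):  # tool y along s*(cos phi,sin phi), z down
    y=s*np.array([np.cos(phi),np.sin(phi),0]); z=np.array([0,0,-1.]); return R.from_matrix(np.c_[np.cross(y,z),y,z]).as_rotvec()
E
python3 - <<'E'
from h import *
from cell import robot,vision,monitor
for s in(1,-1):
    for th in(-2.7,-2.35,-2.0): print(s,th,robot.ik([520,-170,120],down(th+np.pi/2,s)))
q=[robot.ik([540,-130,330],down(-2.35+np.pi/2,s)) for s in(1,-1)]
s=(1,-1)[int(np.argmin([9 if a is None else abs(a[5]) for a in q]))]
robot.grab()
robot.move_to([540,-130,330],down(-2.35+np.pi/2,s))
c=vision.capture("wrist"); cv2.imwrite("pics/w1.png",c["image"][:,:,::-1]); np.savez("w1.npz",**c)
print(s,monitor.current_time_s(),c["world_from_camera"].round(2).tolist(),monitor.current_grip_width())
for col in("green","red","red2"): print(col,[(a,u.round(1),ray(c,u,43).round(1)) for a,u in blobs(c,col,40)])
E
```

```text
1 -2.7 [-0.44316755  0.34294572  1.76489522  0.          1.03375172  0.68603612]
1 -2.35 [-0.44316755  0.34294572  1.76489522  0.          1.03375172  0.33603612]
1 -2.0 [-4.43167554e-01  3.42945723e-01  1.76489522e+00 -4.44089210e-16
  1.03375172e+00 -1.39638804e-02]
-1 -2.7 [-0.44316755  0.34294572  1.76489522  0.          1.03375172 -2.45555653]
-1 -2.35 None
-1 -2.0 None
1 3.6333 [[0.71, -0.67, -0.22, 597.93], [-0.7, -0.68, -0.22, -71.46], [0.0, 0.31, -0.95, 450.7], [0.0, 0.0, 0.0, 1.0]] -0.14335913209333884
green [(np.int32(167), array([316.2, 159.4]), array([ 583.3, -187.3]))]
red []
red2 [(np.int32(52), array([194.5,  95.8]), array([533. , -32.3]))]
```

View pics/w1.png

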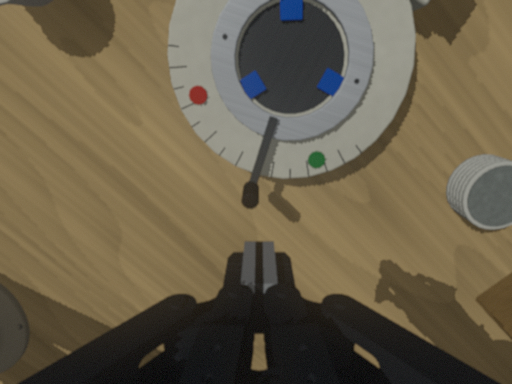

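Wrist view: green dot (316,159), red (198,95), knob top about (250,200), arm running from (274,120) to the knob. Lids are on the right and clear.

Run:
```python
from h import *
c=dict(np.load("w1.npz")); im=c["image"]
h=cv2.cvtColor(im,cv2.COLOR_RGB2HSV)
# red with wider hue; green wider
for nm,m in(("red",cv2.inRange(h,(0,170,60),(8,255,255))|cv2.inRange(h,(172,170,60),(180,255,255))),("green",cv2.inRange(h,(45,90,30),(90,255,255))),("blue",cv2.inRange(h,(105,150,60),(130,255,255))),("dark",cv2.inRange(h,(0,0,0),(180,255,45)))):
    n,l,s,ce=cv2.connectedComponentsWithStats(m)
    for i in range(1,n):
        if s[i,4]>60 and ce[i][1]<230: print(nm,s[i].tolist(),ce[i].round(1),ray(c,ce[i],43).round(1))
# white base outline fit: rim points at z=40
m=((h[...,1]<45)&(h[...,2]>120)).astype(np.uint8); n,l,s,ce=cv2.connectedComponentsWithStats(m)
i=l[120,205] or l[150,350]; print("base comp",i,s[i].tolist())
mm=((l==i).astype(np.uint8)); hull=cv2.convexHull(max(cv2.findContours(mm,0,1)[0],key=cv2.contourArea))[:,0]
P=np.array([ray(c,u,40) for u in hull if u[1]>3]); g=least_squares(lambda p:np.hypot(*(P-p[:2]).T)-p[2],[636,-80,140],loss="soft_l1",f_scale=1.5); print("rim fit",g.x,len(P),np.abs(g.fun).mean())
g_,r_=ray(c,(316.2,159.4),43),ray(c,(198.3,95.5),43)
k=ray(c,(250.5,200),100); print("knob",k); print(axis(g_,r_,k,[636,-80]))
cv2.imwrite("pics/w1c.png",cv2.resize(im[80:220,180:360,::-1],None,fx=4,fy=4,interpolation=cv2.INTER_CUBIC))
```

```text
red [191, 87, 15, 16, 191] [197.8  94.7] [536.6 -34.2]
green [309, 152, 16, 15, 180] [316.2 159.3] [ 583.3 -187.3]
blue [280, 0, 23, 21, 472] [291.    9.9] [673.  -45.5]
blue [317, 68, 26, 27, 425] [329.6  81.6] [ 654.4 -130.1]
blue [241, 71, 25, 27, 403] [252.8  84.2] [590.  -70.6]
dark [242, 3, 37, 40, 121] [258.9  18.1] [642.8 -26.9]
base comp 2 [168, 0, 247, 178, 23774]
rim fit [639.24906962 -81.58420859 138.51733595] 35 0.20574640857790719
knob [ 503.91529104 -154.59375152]
(array([641.47569639, -85.87680713]), array([ 0.97643876,  0.68298681, -1.23107086]))
```

View pics/w1c.png

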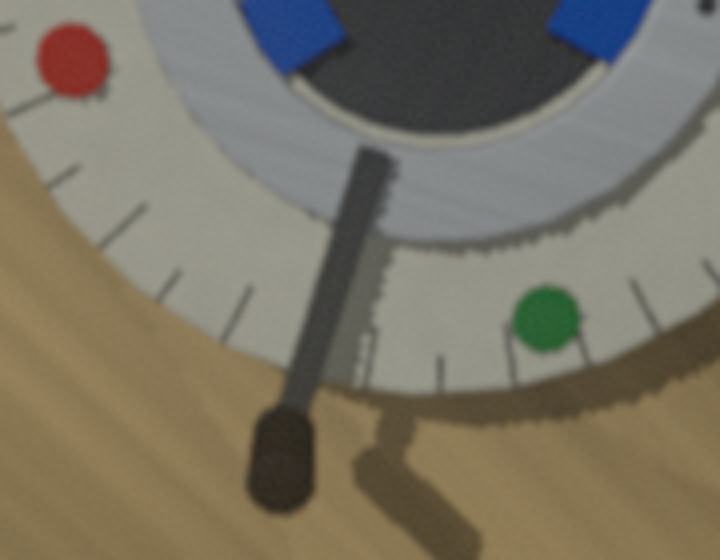

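```bash
cat >> h.py <<'E'
AX=np.array([640,-83.])
def pose(th,z=87,r=155): return [*(AX+r*np.array([np.cos(th),np.sin(th)])),z],down(th+np.pi/2)
def look(vision,name):
    c=vision.capture("wrist"); cv2.imwrite(f"pics/{name}.png",c["image"][:,:,::-1]); np.savez(name+".npz",**c); return c
E
python3 - <<'E'
from h import *
from cell import robot,vision,monitor
k0=-np.pi+0.485; g=-np.pi+1.062
a=k0-0.34
robot.move_to(*pose(a,200)); p,o=pose(a); robot.move_straight(p,o,speed=100)
for th in np.arange(a,g-0.158-0.06,0.08)[1:].tolist()+[g-0.158-0.06]:
    p,o=pose(th); robot.move_straight(p,o,speed=60)
    print(round(th+np.pi,3),monitor.current_force().round(1),round(monitor.current_time_s(),2))
look(vision,"w2")
E
```

```text
0.225 [0.4 0.7 0.3] 5.95
0.305 [-0.2 -0.8  0.8] 6.31
0.385 [ 0.7 -1.2 -0.1] 6.67
0.465 [-1.  -0.8 -0.5] 7.03
0.545 [-0.5 -0.2 -0.2] 7.38
0.625 [ 0.4 -0.1 -0.1] 7.74
0.705 [ 0.  -0.5 -0. ] 8.1
0.785 [ 0.5 -0.3 -0.3] 8.46
0.844 [ 0.3  0.6 -0.6] 8.76
```

View pics/w2.png

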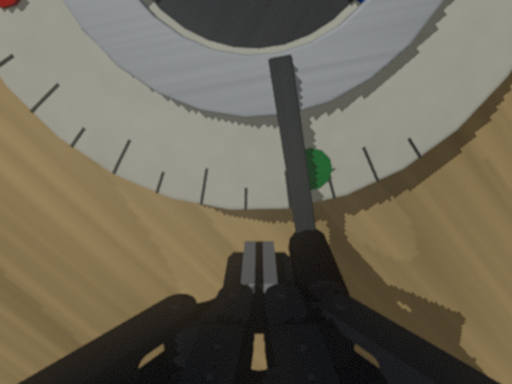

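The arm now covers the left part of the green dot, at about (295,165) against (318,168). The knob is touching high up on the finger, so I'll finish with the tool higher to use only the tip. Next I'll measure both angles.

```bash
cat >> h.py <<'E'
def measure(c,rows):
    h=cv2.cvtColor(c["image"],cv2.COLOR_RGB2HSV)
    m=cv2.inRange(h,(0,0,0),(180,120,85)); n,l,s,ce=cv2.connectedComponentsWithStats(m)
    P=[]
    for r in range(*rows):
        x=np.flatnonzero(m[r]); runs=np.split(x,np.flatnonzero(np.diff(x)>1)+1)
        w=[q for q in runs if 15<=len(q)<=32 and 230<q.mean()<370]
        if w: P.append(ray(c,(w[0].mean(),r),56))
    P=np.array(P); ctr=P.mean(0); d=np.linalg.svd(P-ctr)[2][0]; d*=np.sign(d@(ctr-AX))
    g=cv2.inRange(h,(45,90,30),(90,255,255)); K=max(cv2.findContours(g,0,1)[0],key=cv2.contourArea)
    G=np.array([ray(c,u,43) for u in K[:,0]])
    # fit known-radius circle to outline points away from arm edge (perp distance >7 from centreline)
    nrm=np.array([-d[1],d[0]]); off=(G-ctr)@nrm
    Q=G[np.abs(off)>8]; f=least_squares(lambda p:np.hypot(*(Q-p).T)-11,G.mean(0),loss="soft_l1",f_scale=.5)
    print("arm pts",len(P),"dir",ang(d)+np.pi,"axis offset from line",(AX-ctr)@nrm,"at r",np.hypot(*(ctr-AX)))
    print("green",f.x.round(1),len(Q),"res",np.abs(f.fun).mean().round(2),"arm->dot tangential mm",(f.x-ctr)@nrm, "off range",off.min(),off.max())
E
python3 -c "
from h import *
c=dict(np.load('w2.npz')); measure(c,(70,225)); measure(c,(70,140)); print(c['image'][100,265:305:3].tolist())"
```

```text
arm pts 141 dir 1.0860613773575736 axis offset from line 7.335457840253914 at r 101.57804954141469
green [ 581.7 -186.9] 46 res 0.24 arm->dot tangential mm 4.192053967942581 off range 3.9017180602907873 15.435032427608178
arm pts 70 dir 1.012849014772391 axis offset from line 0.9331183678643775 at r 84.88331597441065
green [ 581.8 -186.8] 55 res 0.32 arm->dot tangential mm 6.451128654703375 off range 6.609276947506824 17.889674134132793
[[134, 138, 139], [135, 139, 140], [137, 140, 142], [102, 104, 106], [58, 58, 60], [56, 57, 58], [57, 58, 59], [57, 59, 57], [59, 61, 60], [56, 59, 60], [56, 57, 57], [71, 74, 72], [126, 129, 131], [133, 136, 136]]
```

```bash
sed -i 's/(180,120,85)/(180,120,78)/; s/15<=len(q)<=32/17<=len(q)<=25/; s/d=np.linalg.svd(P-ctr)\[2\]\[0\]/d=cv2.fitLine(P.astype(np.float32),cv2.DIST_HUBER,0,.01,.01).ravel()[:2].astype(float)/' h.py
sed -i 's/^    print("arm pts"/    gt=ang(f.x-AX)+np.pi; ca=ang(ctr-AX)+np.pi\n    print("arm ang",ca,"dot ang",gt); print("arm pts"/; ' h.py
python3 - <<'E'
from h import *
from cell import robot,vision,monitor
measure(dict(np.load('w2.npz')),(66,215))
go=lambda th,z,v=60: robot.move_straight(*pose(th-np.pi,z),speed=v)
go(0.78,87); go(0.78,103); go(0.85,103,40); go(0.875,103,30)
print(monitor.current_force().round(1),monitor.current_time_s())
measure(look(vision,"w3"),(66,215))
E
```

```text
arm ang 1.0019889419598753 dot ang 1.0592413548020803
arm pts 101 dir 1.0129575377404043 axis offset from line 1.0214981922591713 at r 93.13121797008684
green [ 581.8 -186.8] 55 res 0.32 arm->dot tangential mm 6.526609690704369 off range 6.684396318164107 17.96498062548929
[ 0.2  0.1 -0.8] 10.2417
arm ang 1.0309174673750103 dot ang 1.0597146738146481
arm pts 126 dir 1.0439539160773883 axis offset from line 1.327671559036402 at r 101.8459262064071
green [ 581.8 -186.9] 39 res 0.24 arm->dot tangential mm 3.204458828491008 off range 6.102309030254582 14.453503009781464
```

View pics/w3.png

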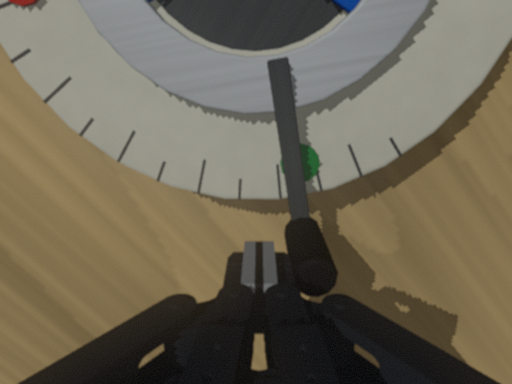

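About 3.2 mm (0.027 rad) is left. I'll push that, back off, rise clear and check.

Run:
```python
from h import *
from cell import robot,vision,monitor
go=lambda th,z,v=60: robot.move_straight(*pose(th-np.pi,z),speed=v)
go(0.902,103,20); print(monitor.current_force().round(1))
measure(look(vision,"w4"),(66,215))
go(0.75,103); go(0.75,200,120)
c=look(vision,"w5"); print(monitor.current_time_s()); 
robot.move_straight(*pose(1.06-np.pi,240,185),speed=120)
c=look(vision,"w6"); print(monitor.current_time_s())
im=np.hstack([cv2.resize(cv2.imread(f"pics/{n}.png")[0:260,150:410],(400,400)) for n in("w4","w6")]); cv2.imwrite("pics/w46.png",im)
```

```text
[-0.1  0.  -0.3]
arm ang 1.0596217505352845 dot ang 1.0599862960366035
arm pts 131 dir 1.0724213017221818 axis offset from line 1.3094966194463218 at r 102.31080505024912
green [ 581.8 -186.8] 26 res 0.15 arm->dot tangential mm -0.17031468495718316 off range 6.436771237414465 11.054408337826732
12.25
13.05
```

View pics/w46.png

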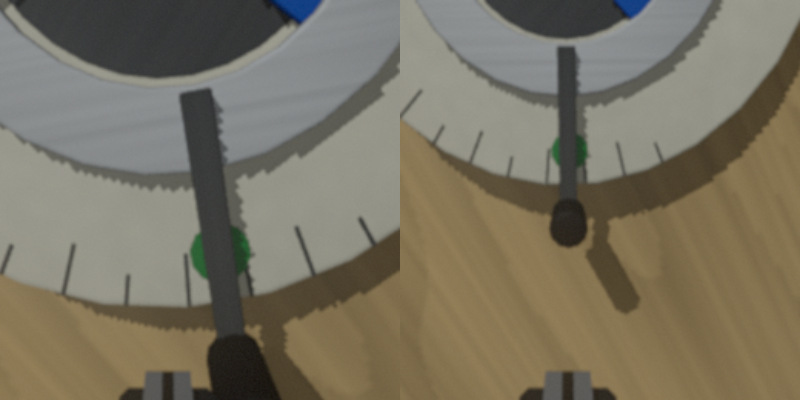

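The arm lies over the dot: in the right panel the dot spans about 552–587 and the arm's centre is near 567. I'll measure it numerically from the clear view.

Run:
```python
from h import *
for n in("w5","w6"):
    c=dict(np.load(n+".npz")); h=cv2.cvtColor(c["image"],cv2.COLOR_RGB2HSV)
    g=cv2.inRange(h,(45,80,20),(90,255,255)); l=cv2.connectedComponentsWithStats(g); 
    v,u=np.nonzero(g)
    pts=np.c_[u,v]; pts=pts[np.hypot(*(pts-np.median(pts,0)).T)<30]
    (x,y),r=cv2.minEnclosingCircle(pts.astype(np.float32)); C=ray(c,(x,y),43)
    m=cv2.inRange(h,(0,0,0),(180,120,78)); P=[]
    for row in range(int(y)-60,int(y)+20):
        q=np.flatnonzero(m[row]); 
        for w in np.split(q,np.flatnonzero(np.diff(q)>1)+1):
            if 8<=len(w)<=14 and abs(w.mean()-x)<40: P.append((w.mean(),row))
    W=np.array([ray(c,p,56) for p in P]); f=cv2.fitLine(W.astype(np.float32),cv2.DIST_HUBER,0,.01,.01).ravel().astype(float)
    d=f[:2]*np.sign(f[:2]@(f[2:]-AX)); nn=np.array([-d[1],d[0]])
    print(n,(round(x,1),round(y,1),round(r,1)),C.round(1),len(P),"arm dir",ang(d)+np.pi,"arm->dot mm",(C-f[2:])@nn)
```

```text
w5 (304.7, 130.5, 12.6) [ 583.1 -187.3] 53 arm dir 1.077377317213509 arm->dot mm 0.9056327867488371
w6 (259.9, 97.6, 11.2) [ 583.2 -187.4] 61 arm dir 1.077684394909637 arm->dot mm 0.5763945704799824
```

Run:
```python
from h import *
from cell import robot,vision,monitor
p=monitor.current_tcp_pos(); robot.move_straight([p[0]-60,p[1],300],speed=150)
print(monitor.current_time_s(),monitor.current_force().round(1)); robot.close_job()
```

```text
13.7667 [ 0.6  0.  -0.7]
the job is handed in; nothing more can be done
```

The lever is set to the green dot. I closed the gripper and pushed the knob round from its side, never pinching it. I then backed off, rose clear and handed in at 13.8 s.

- **Centring:** the last checks put the arm within 1 mm of the dot's middle, measured sideways. They disagree slightly: -0.2 mm in the close-up with the finger still at the knob, and +0.6 and +0.9 mm in the two views after backing off. I left it there.
- **Force:** force readings taken at stops along the push stayed under about 2 N. I did not record the force during the motion.
- **First part of the push:** it touched the knob higher up the finger than I wanted. I raised the tool 16 mm so that only the tip did the final part.
- **Cups and lids:** the planned path stayed well away from the cups and lids. I did not take a final picture to confirm that they had not moved.

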